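Re-zero a coffee grinder by feel and put its hopper back

ROBOT

A 7-joint arm with a two-finger parallel gripper is mounted at the origin on a cart in front of the work surface, level with it; the furniture and walls round the work are solid. World frame = base frame: x ahead of the robot, y to its left, z up, the work surface at z = 0. Lengths are in m, angles in rad, forces in N, time in s.
With the tool pointing down it reaches from about 0.4 to 0.85 m from the base axis. Payload 10.4 kg.
Tool frame: the origin (TCP) lies at the very end of the fingers, on their centre line; the grasp point (between the pads) lies manip.hold_point_z behind it (manip.hold_point_z is the distance from the TCP to the grasp point, in m); z points along the fingers, y is the direction in which the jaws open and shut (so a half turn about z gives the same grasp; the last joint's range is limited). The gripper opens to 85 mm and grips with 20 to 120 N. Pads are 22 mm wide; open, the fingers measure 114 mm over their backs; the gripper's body (76 mm by 85 mm) begins 54 mm behind the grasp point. The pads swing forward as they close: fully open they stand 13 mm farther back than shut.
Start: joints at [1.213, 0.332, -0.065, 1.46, 0.022, 1.35, -0.088], TCP at [0.205, -0.59, 0.231] pointing down, gripper open.
Joint ranges: [-2.6, 2.6], [-0.5, 2.12], [-1.47, 1.34], [0.16, 2.42], [-1.27, 4.41], [0.06, 2.06], [-2.6, 2.6]. Speed limits (rad/s): [2.22, 2.22, 2.79, 2.79, 3.14, 3.14, 3.14].

INTERFACE

Orientations are given as a unit quaternion [x, y, z, w].
In Python, from workcell import manip gives the robot as it stands.
- The arm moves only by the tool jog_arm, never from a script. Its arguments are lists of equal length, an entry for each row: "translation": the shift along the world's x, y, z in mm, a list of three; "turn": the turn about the world's z in degrees. In form: {"translation": [[x, y, z], ...], "turn": [turn, ...]}. A call has 1 to 12 rows; each row is the pose to reach, as a shift and turn from the pose measured when the call began; what a row does not reach only later rows make up. A row lasts 1/12 s, in which the tool goes at most 41.7 mm and 7.16 degrees, less where a joint would pass 70% of its speed; a pose out of reach is approached as far as the arm can. A call with a gripper value outside its range is refused whole. "grip" is the finger opening in mm, from 0 to 85.4, set as the call begins (left out, the last holds). The fingers move at their own pace and stop on an object; "grip_force" is the grip in N (left out, the last holds). Time passes only in rows, so rows that repeat a pose let the fingers close. It gives the time, the measured TCP pose, the force and the opening at its end, in the units of the state.
- manip.get_obs(): the state, without advancing time (a new reading comes with each control period).
- manip.camera(name): name is "scene" or "top"; returns a dict with "frame" (420x560x3 uint8, red, green, blue), "mtx" (3x3 intrinsics, pixels), "k1" (the pictures are not rectified: a ray, as slopes to the right and down, at radius r is drawn at 1 + k1 r^2 times it, then the intrinsics apply), "pose" (4x4, takes a point from camera to world coordinates). Camera axes: x right, y down, z forward; pixel columns grow to the right and rows downward; lengths in m; the calibration is good to about 2 mm. A picture is of the moment at which its call begins. There is no depth.
- manip.hand_in(): hands the job in, once; it reports no verdict.
Trained networks look in a picture, given as the dict that the camera call returned (one of the last four; its "shot" number tells which), for a name from the list of things; names that differ only in an ending like _2 or _b are one class to them, and where a whole thing is asked for, a point or a joint stands for the part that bears it (a point fixed in the world has none). Each returns a list of dicts, best first, with "confidence" (0 to 1); they miss things now and then, are a little off and sometimes report something else, mostly with a low value. They report only what shows in the picture. A call takes as long as a camera call. They do not tell look-alikes from the thing itself.
- manip.outline_of(picture, label): "mask" (420x560 bool, what is visible of it) and "extent" ([left, top, right, bottom] in pixels, round what is visible of it).
- manip.pinpoint(picture, label): "at" ([column, row] in pixels: a listed point, or the origin of a listed thing).
The state is a dict: "clock": time; "joint_pos": joint angles; "joint_velocities": joint speeds; "tau": joint torques, N m; "position": TCP position; "ee_rot": TCP orientation; "ft_force": force on the tool from outside, world axes, zero at the start; "torque": the same for the moment, N m; "grip_width": opening from 0.0 (shut) to 1.0 (fully open).
Only numpy, scipy, OpenCV 4.12 (cv2) and the standard library are available. Lean on these libraries where they do the work, as an engineer would, in place of code of your own. Each camera call takes 0.05 s, during which the arm holds its last target. There are 200 camera calls.

TASK

The coffee grinder has been stripped for cleaning, so its zero is lost. Push the lever of its adjusting collar clockwise as seen from above (finer) until you feel the drag rise where the burrs begin to rub, without forcing them together, then turn it back a quarter turn from that spot, and only then stand the bean hopper upright on top of the collar and let go of it. Leave the bowl, the mug, the coffee jar and the canister where they are.

Things in the scene. Friction and masses are not known exactly. Their poses are not given: they have to be found in the camera images.
- lever_post (a point): mid-height of the round black upright post, 19 mm in diameter, at the end of the collar's lever, 85 mm from the collar's axis. It reaches 22 mm above this point; the lever's 11 mm rod has its top 17 mm below it. Push it from the side: 1.4 N turns the collar freely; once the burrs rub it takes about 3.5 N more for each 0.1 rad. Do not go over 0.4 rad into the rub. Freed of the rub, the collar stays where it is left
- seat (a point): centre of the flat top of the adjusting collar, a ribbed aluminium disc 92 mm across that turns about the vertical axis through this point, 140 mm above the worktop, on top of the grinder; the hopper's foot stands here. A lip 5 mm high and 68 mm in inner diameter runs round the seat. x and y axes turn with the collar
- grinder: the fixed cream-coloured coffee grinder with a dark foot 235 x 140 mm and a chute at its front; origin on the collar's axis at worktop height; its -x side is the front, z up. The lever starts anywhere between the grinder's right side and its front. Going clockwise seen from above, the burrs begin to rub 0.7 to 2.3 rad from the start (new every time, not visible), with the lever at the front left
- hopper_knob (a point): middle of the round black knob on the bean hopper's lid, the place to grip it from above: 30 mm in diameter, reaching 18 mm below this point (to the lid, which does not come off) and 16 mm above it. The hopper is a smoky brown cone, 105 mm wide at its black lid, on a narrow black foot 56 mm in diameter whose underside is 92 mm below this point
- hopper: the same bean hopper, 0.22 to 0.35 kg, 108 mm tall; starts upright on the worktop to the right of the grinder; origin at the centre of the underside of its foot, z up along its axis
- upper_burr: upper burr, a steel ring hidden inside the grinder that turns with the collar and sinks 0.5 mm per radian of it; origin at the centre of its cutting face. Much too fine to be read from its pose
- lower_burr: lower burr, hidden inside the grinder; origin at the centre of its cutting face. The height of the upper burr above it is the grinding gap: 0 where they begin to rub, 0.785 mm a quarter turn back. Much too fine to be read from its pose
- bowl: bystander: white bowl, 115 mm wide, 51 mm high, standing on the grinder's foot under the chute; origin at the centre of its underside
- coffee_jar: bystander: glass jar with a dark lid, 84 mm in diameter, 140 mm high; origin at the centre of its underside
- mug: bystander: mug, white above and green below, 101 mm high; origin at the centre of its underside
- canister: bystander: pale grey lidded canister, 97 mm in diameter, 130 mm high; origin at the centre of its underside
Things that resemble listed ones, but are neither listed nor needed, are in the scene too. What is shaped like the hopper but yellow is not meant.

How it is judged:
On the way, in this order (a step that is already met when the one before it is completed fails the run):
1. the burrs have been felt to rub: the collar has been turned at least 0.03 rad (2 degrees) into the rub, a gap below -0.015 mm (z of upper_burr in the frame of lower_burr below -1.5e-05 m), for 0.1 s.
2. the collar is turned back a quarter turn (90 degrees, give or take 23) from where the rub begins, the hopper still off (z of upper_burr in the frame of lower_burr between 0.000585 and 0.000985 m and horizontal distance between hopper and seat above 0.08 m), for 0.3 s.
At the end, for the whole second after the job is handed in: the collar stands a quarter turn (90 degrees, give or take 23) back from where the burrs begin to rub, a grinding gap of 0.585 to 0.985 mm; the hopper stands inside the lip on the collar's top (foot within 8.5 mm of the axis and 3 mm of the seat's height), upright within 0.06 rad, released and still (z of upper_burr in the frame of lower_burr between 0.000585 and 0.000985 m and horizontal distance between hopper and seat below 0.0085 m and z of hopper in the frame of seat between -0.003 and 0.003 m and angle between hopper's own z axis and vertical below 0.06 rad and linear speed of hopper below 0.02 m/s and angular speed of hopper below 0.1 rad/s); the robot touches nothing.
It fails at once if the burrs are forced together (more than 0.5 rad, 29 degrees, into the rub, a gap below -0.25 mm) (z of upper_burr in the frame of lower_burr below -0.00025 m).
It fails at once if the hopper is tipped over (angle between hopper's own z axis and vertical above 0.7 rad).
It fails at once if the bowl, the mug, the coffee jar or the canister is shifted by more than 25 mm (distance of any of bowl, coffee_jar, mug, canister from where it was at the start of the episode above 0.025 m).
It also fails if it takes over 72 s, if anything falls off the work surface, if the arm or the gripper's body presses on something with over 40 N, if the wrist force passes 120 N, or if a joint passes its speed limit or range.

## Working session

There is one attempt and no reset: what is moved stays moved. The work goes in short steps, Python scripts to look and compute and a tool call to move; the robot and the scene stay as the last step left them, time stands still between calls to the robot, and variables do not carry over. Pictures are saved under pics/ and viewed, about 8 in all and at most 12, crops included, and the job is handed in when it is done.

Besides the shell and the picture viewer there is one more tool, called after "Request:" by a JSON object that holds its "api" and its "payload". jog_arm: Moves the arm, as the interface text tells. Its arguments: {"type":"object","properties":{"translation":{"type":"array"},"turn":{"type":"array"},"grip":{"type":"number"},"grip_force":{"type":"number"}},"required":["translation","turn"]}

```bash
mkdir -p pics; cat > h.py <<'E'
import numpy as np, cv2
from workcell import manip
def ray(c,px):
    K=np.array(c["mtx"]);k=c["k1"]
    d=np.array([(px[0]-K[0,2])/K[0,0],(px[1]-K[1,2])/K[1,1]]);u=d.copy()
    for _ in range(30): u=d/(1+k*(u@u))
    P=np.array(c["pose"]); v=P[:3,:3]@np.array([u[0],u[1],1]); return P[:3,3],v/np.linalg.norm(v)
def atz(c,px,z):
    o,v=ray(c,px); return o+v*(z-o[2])/v[2]
def tri(rs):
    A=sum(np.eye(3)-np.outer(v,v) for o,v in rs);b=sum((np.eye(3)-np.outer(v,v))@o for o,v in rs)
    p=np.linalg.solve(A,b);return p,[float(np.linalg.norm(np.cross(p-o,v))) for o,v in rs]
def proj(c,p):
    P=np.array(c["pose"]);q=P[:3,:3].T@(np.array(p)-P[:3,3]);u=q[:2]/q[2];u=u*(1+c["k1"]*(u@u));K=np.array(c["mtx"])
    return [K[0,0]*u[0]+K[0,2],K[1,1]*u[1]+K[1,2]]
E
python3 - <<'E'
from h import *
np.set_printoptions(precision=3,suppress=True)
cs={n:manip.camera(n) for n in("scene","top")}
for n,c in cs.items():
    cv2.imwrite(f"pics/{n}0.png",c["frame"][:,:,::-1]); print(n,c["pose"][:3,3],c["mtx"][0,0])
for l in "lever_post seat grinder hopper_knob hopper bowl coffee_jar mug canister".split():
    r={n:manip.pinpoint(c,l) for n,c in cs.items()}
    for n in r: print(l,n,[(np.round(d["at"],1).tolist(),round(d["confidence"],2)) for d in r[n][:3]])
    for a in r["scene"][:2]:
        for b in r["top"][:2]:
            print("   ",*tri([ray(cs["scene"],a["at"]),ray(cs["top"],b["at"])]))
print(manip.get_obs(),manip.hold_point_z)
E
```

```text
scene [0.01  0.353 0.741] 383.4945247253316
top [ 0.343 -0.011  1.29 ] 445.5068056492737
lever_post scene [([266.2, 238.6], 0.75)]
lever_post top [([259.5, 240.4], 0.6)]
    [0.486 0.051 0.148] [0.0030102694369737665, 0.003010269436973746]
seat scene [([228.9, 247.6], 0.59)]
seat top [([235.6, 226.6], 0.65)]
    [0.53  0.117 0.124] [0.00030875935941023603, 0.0003087593594102548]
grinder scene []
grinder top [([237.6, 233.5], 0.88)]
hopper_knob scene [([377.4, 200.6], 0.98), ([330.1, 226.6], 0.8)]
hopper_knob top [([328.3, 248.0], 0.73), ([382.3, 245.9], 0.57)]
    [ 0.418 -0.141  0.214] [0.04520425933124479, 0.045204259331244806]
    [ 0.465 -0.275  0.098] [0.005242984558435084, 0.005242984558435033]
    [ 0.47  -0.128  0.088] [0.0011409545004612844, 0.001140954500461142]
    [ 0.518 -0.256 -0.024] [0.05587747466430045, 0.055877474664300285]
hopper scene [([371.7, 227.0], 0.94), ([324.8, 252.2], 0.6)]
hopper top [([381.5, 252.4], 0.75), ([323.2, 253.8], 0.6), ([361.3, 179.5], 0.18)]
    [ 0.464 -0.289 -0.006] [0.003641245665326885, 0.0036412456653269363]
    [ 0.412 -0.134  0.145] [0
[... 978 characters left out ...]
84]
    [0.549 0.203 0.131] [0.08340569195040477, 0.08340569195040476]
canister scene [([147.7, 264.2], 0.72)]
canister top [([192.6, 174.6], 0.67)]
    [ 0.714  0.262 -0.007] [0.0009717913920735865, 0.0009717913920736351]
{'clock': 1.0, 'joint_pos': array([ 1.213,  0.332, -0.065,  1.46 ,  0.022,  1.35 , -0.088]), 'joint_velocities': array([ 0.001,  0.002,  0.001, -0.001,  0.   ,  0.   , -0.002]), 'tau': array([  0.   , -62.525,   0.049, -39.183,   0.016,   0.002,  -0.   ]), 'position': array([ 0.205, -0.59 ,  0.231]), 'ee_rot': array([0.986, 0.167, 0.   , 0.   ]), 'ft_force': array([ 1.181, -0.234,  0.463]), 'torque': array([-0.006,  0.023, -0.004]), 'grip_width': 0.9989198851105745} 0.0187
```

```bash
python3 - <<'E'
import cv2,numpy as np
a=cv2.imread("pics/scene0.png")[130:370,90:450];b=cv2.imread("pics/top0.png")[130:330,130:430]
cv2.imwrite("pics/v1.png",np.vstack([cv2.resize(a,(450,300)),cv2.resize(b,(450,300))]))
E
```

```text
(no output)
```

View pics/v1.png

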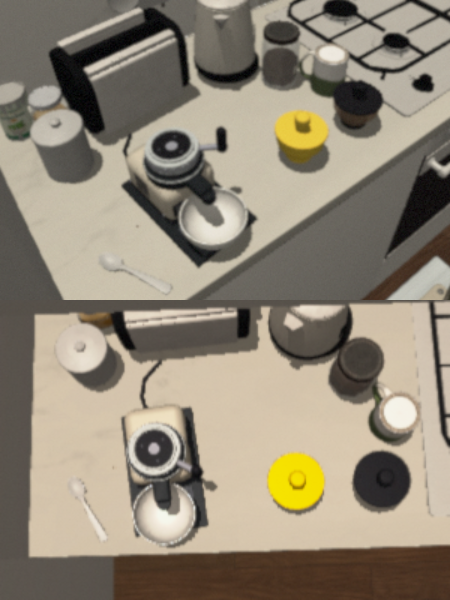

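The picture shows the brown hopper with its black lid at top pixel (382,247), the yellow decoy at (328,250), the seat at about (235,227), and the lever post to its right at (259,240). I'll refine these using the known heights.

```bash
python3 - <<'E'
from h import *
np.set_printoptions(precision=4,suppress=True)
hs={"seat":.14,"lever_post":.148,"hopper_knob":.092,"hopper":0,"grinder":0,"bowl":.008}
for n in("scene","top"):
  for k in range(2):
    c=manip.camera(n)
    for l,z in hs.items():
        print(n,l,[(np.round(d["at"]).tolist(),atz(c,d["at"],z)[:2].round(4).tolist(),round(d["confidence"],2)) for d in manip.pinpoint(c,l)[:2]])
  for l in ("seat","lever_post"):
    for d in manip.outline_of(c,l)[:2]: print(l,"outline",d["extent"],d["mask"].sum())
c=manip.camera("top")
im=cv2.resize(c["frame"][190:290,190:290,::-1],(600,600),interpolation=cv2.INTER_CUBIC)
cv2.imwrite("pics/v2.png",im)
E
```

```text
scene seat [([226.0, 244.0], [0.5277, 0.123], 0.72)]
scene lever_post [([265.0, 238.0], [0.4874, 0.049], 0.71)]
scene hopper_knob [([378.0, 204.0], [0.456, -0.2784], 0.86), ([327.0, 228.0], [0.4695, -0.1142], 0.57)]
scene hopper [([326.0, 253.0], [0.4678, -0.1196], 0.82), ([370.0, 229.0], [0.4624, -0.2724], 0.58)]
scene grinder [([232.0, 286.0], [0.5252, 0.1274], 0.92)]
scene bowl [([260.0, 313.0], [0.4186, 0.1185], 0.83)]
scene seat [([226.0, 247.0], [0.5215, 0.1272], 0.83)]
scene lever_post [([268.0, 241.0], [0.476, 0.0494], 0.6), ([259.0, 314.0], [0.3391, 0.1656], 0.51)]
scene hopper_knob [([329.0, 229.0], [0.4635, -0.1171], 0.96), ([378.0, 202.0], [0.46, -0.2835], 0.56)]
scene hopper [([372.0, 229.0], [0.458, -0.2769], 0.87), ([150.0, 263.0], [0.707, 0.2569], 0.73)]
scene grinder [([232.0, 285.0], [0.5267, 0.1259], 0.63)]
scene bowl [([260.0, 316.0], [0.4138, 0.1223], 0.62)]
seat outline [205.5, 229.8, 275.4, 271.6] 1603
seat outline [332.0, 164.6, 368.4, 207.0] 1030
lever_post outline [206.3, 231.1, 270.5, 269.1] 1512
top seat [([234.0, 225.0], [0.5318, 0.121], 0.61)]
top lever_
[... 252 characters left out ...]
0, 251.0], [0.466, -0.2797], 0.72)]
top grinder [([240.0, 234.0], [0.5265, 0.1198], 0.84)]
top bowl [([242.0, 270.0], [0.423, 0.1142], 0.75)]
top seat [([380.0, 251.0], [0.4519, -0.2565], 0.72), ([235.0, 229.0], [0.5214, 0.1174], 0.64)]
top lever_post [([262.0, 242.0], [0.4839, 0.048], 0.84)]
top hopper_knob [([386.0, 246.0], [0.4703, -0.2823], 0.73), ([328.0, 250.0], [0.4631, -0.1256], 0.63)]
top hopper [([378.0, 250.0], [0.4666, -0.2804], 0.97), ([325.0, 254.0], [0.4619, -0.1258], 0.67)]
top grinder [([240.0, 236.0], [0.5203, 0.1187], 0.79)]
top bowl [([236.0, 273.0], [0.415, 0.1309], 0.58)]
seat outline [216.0, 211.3, 263.4, 248.0] 1111
lever_post outline [214.6, 209.7, 263.8, 250.2] 1045
```

View pics/v2.png

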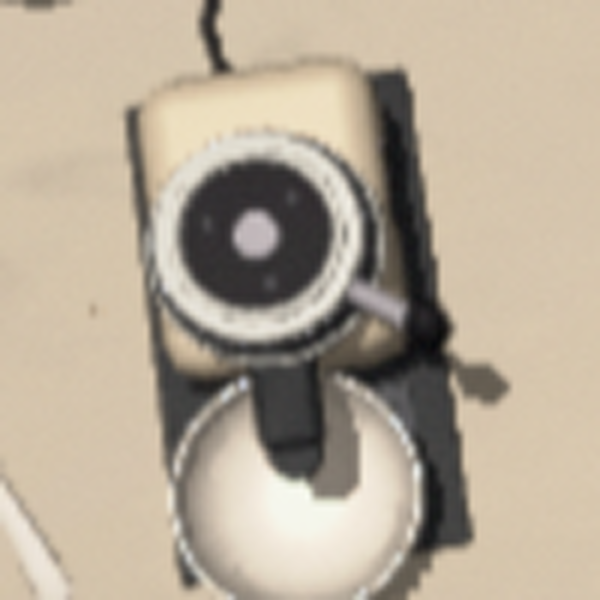

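Values used: seat (0.524, 0.124), post (0.481, 0.051) at a lever angle of about -120°. The measured arm of 86 mm matches the given 85 mm. Moving to above the post.

Request:
{"api": "jog_arm", "payload": {"translation": [[10, 10, 2], [28, 30, 5], [46, 50, 8], [64, 70, 10], [82, 90, 12], [100, 110, 14], [118, 130, 16], [136, 150, 18], [152, 166, 20], [164, 180, 20], [172, 188, 20], [175, 190, 20]], "turn": [3, 9, 15, 21, 27, 33, 39, 45, 51, 57, 62, 65], "grip": 50, "grip_force": 20}}

```text
clock: 3.65
position: [0.3823, -0.3983, 0.2517]
ee_rot: [0.739, 0.673, 0.0, 0.0]
ft_force: [-0.0, 0.7, -0.6]
grip_width: 0.584
```

Request:
{"api": "jog_arm", "payload": {"translation": [[4, 12, 0], [10, 36, 0], [17, 60, 0], [24, 84, 0], [31, 108, 0], [38, 132, 0], [44, 156, 0], [51, 180, 0], [57, 204, 0], [63, 226, 0], [68, 243, 0], [70, 250, 0]], "turn": [3, 9, 15, 21, 27, 33, 39, 45, 51, 57, 62, 65]}}

```text
clock: 4.65
position: [0.453, -0.1454, 0.252]
ee_rot: [0.258, 0.966, 0.001, 0.0]
ft_force: [-0.4, -0.5, -0.1]
grip_width: 0.588
```

Request:
{"api": "jog_arm", "payload": {"translation": [[2, 12, 0], [6, 32, 0], [9, 52, 0], [12, 72, 0], [15, 92, 0], [18, 112, 0], [21, 132, 0], [24, 152, 0], [27, 172, 0], [29, 188, 0], [31, 198, 0], [31, 201, 0]], "turn": [3, 9, 15, 21, 27, 33, 39, 45, 51, 57, 62, 66]}}

```text
clock: 5.65
position: [0.4841, 0.0578, 0.2522]
ee_rot: [-0.314, 0.95, 0.001, 0.0]
ft_force: [0.7, 0.3, 0.3]
grip_width: 0.587
```

Request:
{"api": "jog_arm", "payload": {"translation": [[-2, -4, 0], [-3, -7, -10], [-3, -7, -25], [-3, -7, -40], [-3, -7, -55], [-3, -7, -70], [-3, -7, -82], [-3, -7, -94], [-3, -7, -104], [-3, -7, -112], [-3, -7, -114], [-3, -7, -114]], "turn": [0, 0, 0, 0, 0, 0, 0, 0, 0, 0, 0, 0]}}

```text
clock: 6.65
position: [0.4809, 0.0508, 0.1378]
ee_rot: [-0.314, 0.95, 0.001, 0.0]
ft_force: [0.1, -0.2, 0.5]
grip_width: 0.588
```

```bash
python3 - <<'E'
from h import *
o=manip.get_obs();print(o["joint_pos"].round(2),o["position"],o["ft_force"],o["clock"])
a=manip.camera("scene")["frame"][170:310,160:320,::-1];b=manip.camera("top")["frame"][180:280,190:310,::-1]
cv2.imwrite("pics/v3.png",np.hstack([cv2.resize(a,(400,350)),cv2.resize(b,(400,350))]))
E
```

```text
[ 0.58  0.18 -0.84  1.91  0.15  1.12  1.89] [0.48089858 0.05081484 0.13778971] [ 0.09870946 -0.19460653  0.52715267] 6.65
```

View pics/v3.png

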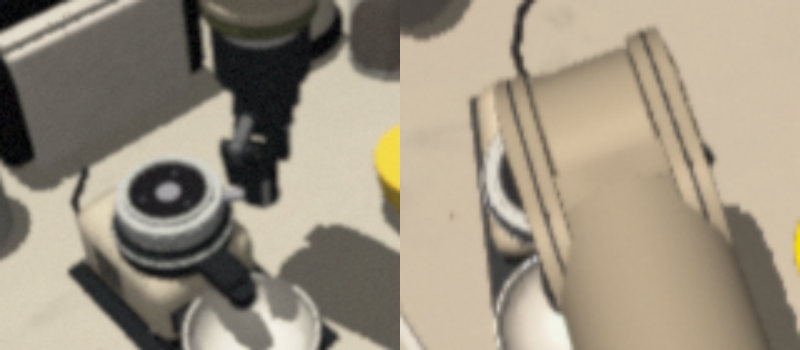

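```bash
python3 - <<'E'
import numpy as np
u=lambda a:np.array([np.cos(np.radians(a)),np.sin(np.radians(a))])
for th in [-120.5,-127,-134,-141,-148,-155,-162,-169,-176,-183,-190,-197,-204,-211,-218,-225,-232,-239,-246,-253,-260,-267]:
    ps=min(126.6,th+270); p=np.array([524,124])+85*u(th)+15.5*u(ps)
    print(th,p.round(1),"turn",round(ps-126.6,1), (p-[480.9,50.8]).round(1))
E
```

```text
-120.5 [471.6  63.2] turn 0.0 [-9.3 12.4]
-127 [463.6  68.6] turn 0.0 [-17.3  17.8]
-134 [455.7  75.3] turn 0.0 [-25.2  24.5]
-141 [448.7  83. ] turn 0.0 [-32.2  32.2]
-148 [443.7  92.1] turn -4.6 [-37.2  41.3]
-155 [440.4 102.1] turn -11.6 [-40.5  51.3]
-162 [438.4 112.5] turn -18.6 [-42.5  61.7]
-169 [437.6 123. ] turn -25.6 [-43.3  72.2]
-176 [438.1 133.5] turn -32.6 [-42.8  82.7]
-183 [439.9 143.9] turn -39.6 [-41.   93.1]
-190 [443. 154.] turn -46.6 [-37.9 103.2]
-197 [447.2 163.7] turn -53.6 [-33.7 112.9]
-204 [452.7 172.7] turn -60.6 [-28.2 121.9]
-211 [459.1 181.1] turn -67.6 [-21.8 130.3]
-218 [466.6 188.5] turn -74.6 [-14.3 137.7]
-225 [474.9 195.1] turn -81.6 [ -6.  144.3]
-232 [483.9 200.5] turn -88.6 [  3.  149.7]
-239 [493.5 204.8] turn -95.6 [ 12.6 154. ]
-246 [503.6 208. ] turn -102.6 [ 22.7 157.2]
-253 [514.  209.8] turn -109.6 [ 33.1 159. ]
-260 [524.5 210.4] turn -116.6 [ 43.6 159.6]
-267 [535.  209.7] turn -123.6 [ 54.1 158.9]
```

Request:
{"api": "jog_arm", "payload": {"translation": [[-4, 5, 0], [-9, 12, 0], [-13, 15, 0], [-17, 18, 0], [-21, 21, 0], [-25, 24, 0], [-29, 28, 0], [-32, 32, 0], [-35, 37, 0], [-37, 41, 0], [-39, 46, 0], [-40, 51, 0]], "turn": [0, 0, 0, 0, 0, 0, 0, 0, -2, -5, -8, -12]}}

```text
clock: 7.75
position: [0.4409, 0.1024, 0.1386]
ee_rot: [-0.212, 0.977, 0.001, 0.001]
ft_force: [-0.3, -3.1, -0.4]
grip_width: 0.586
```

Request:
{"api": "jog_arm", "payload": {"translation": [[-1, 3, 0], [-2, 7, 0], [-2, 7, 0], [-2, 7, 0]], "turn": [-2, -5, -5, -5]}}

```text
clock: 8.08
position: [0.4386, 0.11, 0.1386]
ee_rot: [-0.17, 0.985, 0.001, 0.001]
ft_force: [-0.2, -0.1, 1.1]
grip_width: 0.584
```

Request:
{"api": "jog_arm", "payload": {"translation": [[0, 3, 0], [-1, 7, 0], [-1, 10, 0], [-1, 10, 0]], "turn": [-2, -5, -7, -7]}}

```text
clock: 8.42
position: [0.4374, 0.1203, 0.1385]
ee_rot: [-0.11, 0.994, 0.001, 0.0]
ft_force: [-0.4, -0.5, -0.4]
grip_width: 0.587
```

```bash
python3 - <<'E'
from h import *
for i in range(3):
    o=manip.get_obs();print(o["clock"],o["position"].round(4),o["ft_force"].round(2)); c=manip.camera("scene")
cv2.imwrite("pics/v4.png",cv2.resize(c["frame"][170:310,160:320,::-1],(640,560),interpolation=cv2.INTER_CUBIC))
E
```

```text
8.4167 [0.4374 0.1203 0.1385] [-0.35 -0.47 -0.41]
8.4667 [0.4375 0.1202 0.1385] [ 0.19 -0.38 -0.29]
8.5167 [0.4376 0.12   0.1385] [-0.35  0.5   0.17]
```

View pics/v4.png

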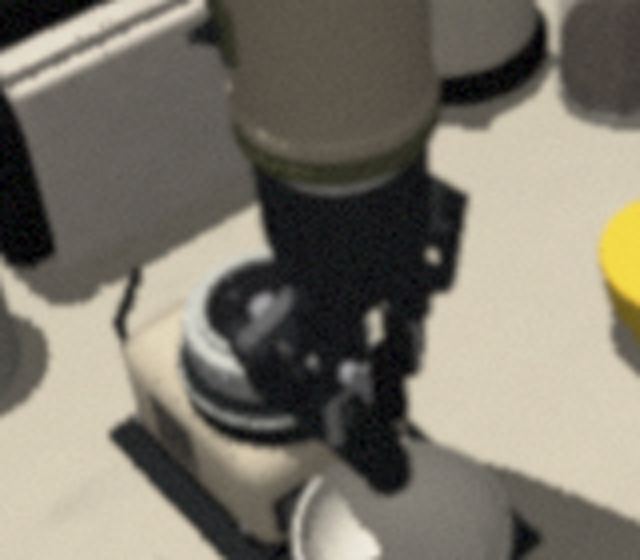

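Request:
{"api": "jog_arm", "payload": {"translation": [[0, 3, 0], [0, 7, 0], [0, 10, 0]], "turn": [-2, -5, -7]}}

```text
clock: 8.82
position: [0.4378, 0.1297, 0.1385]
ee_rot: [-0.049, 0.999, 0.001, 0.001]
ft_force: [0.4, -1.1, -0.4]
grip_width: 0.584
```

Request:
{"api": "jog_arm", "payload": {"translation": [[0, 4, 0], [1, 8, 0], [2, 11, 0]], "turn": [-2, -5, -7]}}

```text
clock: 9.07
position: [0.4396, 0.1403, 0.1384]
ee_rot: [0.013, 1.0, 0.001, 0.0]
ft_force: [-0.7, -1.8, -0.1]
grip_width: 0.586
```

Next: -188 → (442, 151).

Request:
{"api": "jog_arm", "payload": {"translation": [[1, 4, 0], [2, 8, 0], [3, 11, 0]], "turn": [-2, -5, -7]}}

```text
clock: 9.32
position: [0.4424, 0.1511, 0.1383]
ee_rot: [0.075, 0.997, 0.0, 0.0]
ft_force: [-1.5, -2.3, 0.6]
grip_width: 0.582
```

Request:
{"api": "jog_arm", "payload": {"translation": [[1, 3, 0], [2, 6, 0], [4, 10, 0]], "turn": [-2, -5, -7]}}

```text
clock: 9.57
position: [0.4463, 0.1605, 0.1381]
ee_rot: [0.136, 0.991, -0.0, -0.0]
ft_force: [-1.7, -0.8, 0.3]
grip_width: 0.586
```

Still free. Next: -202 → (451, 170).

Request:
{"api": "jog_arm", "payload": {"translation": [[1, 3, 0], [3, 6, 0], [5, 10, 0]], "turn": [-2, -5, -7]}}

```text
clock: 9.82
position: [0.4512, 0.1699, 0.1379]
ee_rot: [0.198, 0.98, -0.0, -0.0]
ft_force: [-2.6, -1.9, 0.9]
grip_width: 0.587
```

Request:
{"api": "jog_arm", "payload": {"translation": [[2, 3, 0], [4, 6, 0], [6, 9, 0]], "turn": [-2, -5, -7]}}

```text
clock: 10.07
position: [0.457, 0.1777, 0.1377]
ee_rot: [0.258, 0.966, -0.002, -0.001]
ft_force: [-2.8, -6.0, 4.5]
grip_width: 0.587
```

```bash
python3 - <<'E'
from h import *
for i in range(4):
    o=manip.get_obs();print(o["clock"],o["position"].round(4),o["ft_force"].round(2)); c=manip.camera("scene")
E
```

```text
10.0667 [0.457  0.1777 0.1377] [-2.8  -5.97  4.52]
10.1167 [0.4572 0.1781 0.1378] [-2.55 -5.    1.48]
10.1667 [0.4571 0.1781 0.1377] [-2.31 -3.39  2.73]
10.2167 [0.4571 0.1782 0.1378] [-2.06 -3.82  1.94]
```

Force now persists while holding, unlike before. One small step more to confirm the slope.

Request:
{"api": "jog_arm", "payload": {"translation": [[1, 1, 0], [2, 3, 0], [3, 5, 0], [3, 5, 0], [3, 5, 0]], "turn": [-1, -2, -4, -4, -4]}}

```text
clock: 10.68
position: [0.4603, 0.1817, 0.1376]
ee_rot: [0.29, 0.957, -0.002, -0.001]
ft_force: [-1.3, -6.3, 2.5]
grip_width: 0.587
```

```bash
python3 - <<'E'
from h import *
C=np.array([.524,.124])
for i in range(4):
    o=manip.get_obs();q=o["ee_rot"];ps=2*np.arctan2(q[1],q[0])-np.pi/2;n=np.array([np.cos(ps),np.sin(ps)])
    p=o["position"][:2]-.0155*n-C
    print(o["clock"],o["position"].round(4),o["ft_force"].round(2),"F",-(o["ft_force"][:2]@n).round(2),"post ang",np.degrees(np.arctan2(p[1],p[0])).round(1),np.linalg.norm(p).round(4),"tool y",np.degrees(ps).round(1)); c=manip.camera("scene")
E
```

```text
10.6833 [0.4603 0.1817 0.1376] [-1.26 -6.34  2.49] F 5.97 post ang 148.2 0.0851 tool y 56.3
10.7333 [0.4603 0.1818 0.1377] [-0.52 -6.78  2.16] F 5.93 post ang 148.2 0.0851 tool y 56.3
10.7833 [0.4604 0.1817 0.1377] [-0.85 -7.42  1.84] F 6.65 post ang 148.2 0.085 tool y 56.3
10.8333 [0.4603 0.1817 0.1377] [ 0.16 -6.61  1.82] F 5.41 post ang 148.2 0.0851 tool y 56.3
```

```bash
python3 - <<'E'
import numpy as np
u=lambda a:np.array([np.cos(np.radians(a)),np.sin(np.radians(a))])
for th in list(np.arange(-212,-112,4))+[-111.5]:
    ps=min(140,th+270); p=np.array([524,124])+85*u(th)-15.5*u(ps)
    print(th,p.round(0),"turn",round(ps-56.3,0),(p-[460.3,181.7]).round(0))
E
```

```text
-212 [444. 156.] turn 2.0 [-17. -26.]
-208 [442. 150.] turn 6.0 [-19. -31.]
-204 [440. 144.] turn 10.0 [-20. -37.]
-200 [439. 139.] turn 14.0 [-21. -43.]
-196 [438. 133.] turn 18.0 [-22. -49.]
-192 [438. 127.] turn 22.0 [-23. -55.]
-188 [438. 120.] turn 26.0 [-23. -61.]
-184 [438. 114.] turn 30.0 [-22. -67.]
-180 [439. 108.] turn 34.0 [-21. -73.]
-176 [440. 103.] turn 38.0 [-20. -79.]
-172 [442.  97.] turn 42.0 [-18. -85.]
-168 [444.  91.] turn 46.0 [-16. -91.]
-164 [447.  86.] turn 50.0 [-14. -96.]
-160 [449.  80.] turn 54.0 [ -11. -101.]
-156 [453.  75.] turn 58.0 [  -8. -106.]
-152 [456.  70.] turn 62.0 [  -4. -111.]
-148 [460.  66.] turn 66.0 [  -0. -116.]
-144 [464.  61.] turn 70.0 [   4. -120.]
-140 [469.  57.] turn 74.0 [   9. -124.]
-136 [474.  54.] turn 78.0 [  13. -128.]
-132 [479.  50.] turn 82.0 [  18. -131.]
-128 [484.  47.] turn 84.0 [  23. -135.]
-124 [488.  44.] turn 84.0 [  28. -138.]
-120 [493.  40.] turn 84.0 [  33. -141.]
-116 [499.  38.] turn 84.0 [  38. -144.]
-111.5 [505.  35.] turn 84.0 [  44. -147.]
```

Request:
{"api": "jog_arm", "payload": {"translation": [[-6, -9, 0], [-12, -18, 0], [-17, -26, 0], [-20, -34, 0], [-21, -43, 0], [-23, -52, 0], [-23, -61, 0], [-22, -67, 0], [-21, -73, 0], [-20, -79, 0], [-20, -79, 0]], "turn": [1, 1, 2, 8, 14, 20, 26, 30, 34, 38, 38]}}

```text
clock: 11.8
position: [0.4406, 0.1022, 0.1377]
ee_rot: [-0.039, 0.999, -0.002, 0.0]
ft_force: [-0.2, -0.2, -0.5]
grip_width: 0.584
```

Request:
{"api": "jog_arm", "payload": {"translation": [[2, -6, 0], [4, -12, 0], [6, -17, 0], [9, -22, 0], [12, -27, 0], [16, -32, 0], [20, -37, 0], [24, -41, 0], [29, -45, 0], [33, -49, 0], [38, -52, 0], [38, -52, 0]], "turn": [4, 8, 12, 16, 20, 24, 28, 32, 36, 40, 44, 44]}}

```text
clock: 12.8
position: [0.4793, 0.0503, 0.1377]
ee_rot: [-0.411, 0.912, -0.001, 0.001]
ft_force: [-0.5, -0.6, -0.3]
grip_width: 0.59
```

Now the last 20° to -111.5: target (505, 35).

Request:
{"api": "jog_arm", "payload": {"translation": [[5, -3, 0], [9, -6, 0], [14, -10, 0], [20, -12, 0], [26, -15, 0], [26, -15, 0], [26, -15, 0]], "turn": [2, 2, 2, 2, 2, 2, 2]}}

```text
clock: 13.38
position: [0.5058, 0.0352, 0.1377]
ee_rot: [-0.426, 0.905, -0.001, 0.002]
ft_force: [-0.9, -0.1, -0.3]
grip_width: 0.586
```

Request:
{"api": "jog_arm", "payload": {"translation": [[-3, 3, 10], [-6, 5, 30], [-8, 8, 60], [-8, 8, 90], [-8, 8, 115], [-8, 0, 120], [-10, -30, 120], [-15, -65, 120], [-20, -100, 120], [-25, -135, 120], [-30, -170, 120], [-30, -190, 120]], "turn": [0, 0, 0, 0, 0, 0, -6, -12, -18, -24, -30, -35]}}

```text
clock: 14.38
position: [0.4742, -0.1588, 0.2581]
ee_rot: [-0.13, 0.992, -0.002, 0.001]
ft_force: [0.3, 0.2, 0.6]
grip_width: 0.585
```

```bash
python3 - <<'E'
from h import *
o=manip.get_obs();print(o["clock"],o["position"].round(4),o["joint_pos"].round(2))
for n,zs in(("top",0),("scene",0)):
  for k in range(2):
    c=manip.camera(n)
    for l,z in {"seat":.14,"lever_post":.148,"hopper_knob":.092,"hopper":0}.items():
        print(n,l,[(np.round(d["at"]).tolist(),atz(c,d["at"],z)[:2].round(4).tolist(),round(d["confidence"],2)) for d in manip.pinpoint(c,l)[:2]])
  if n=="top": T=c
a=cv2.resize(c["frame"][160:310,160:410,::-1],(500,300))
b=cv2.resize(T["frame"][190:290,190:290,::-1],(500,500),interpolation=cv2.INTER_CUBIC)
cv2.imwrite("pics/v5a.png",np.hstack([b,np.vstack([cv2.resize(a,(300,180)),np.zeros((320,300,3),np.uint8)])]))
E
```

```text
14.3833 [ 0.4742 -0.1588  0.2581] [ 0.84  0.08 -0.64  1.72  0.05  1.36  2.02]
top seat [([232.0, 230.0], [0.5179, 0.1245], 0.68)]
top lever_post [([262.0, 234.0], [0.5052, 0.048], 0.62)]
top hopper_knob [([327.0, 250.0], [0.4639, -0.1251], 0.91)]
top hopper [([325.0, 254.0], [0.461, -0.1263], 0.61)]
top seat [([233.0, 227.0], [0.5271, 0.1237], 0.63)]
top lever_post [([264.0, 234.0], [0.5031, 0.0414], 0.67)]
top hopper_knob [([327.0, 251.0], [0.4613, -0.1244], 0.82)]
top hopper [([326.0, 254.0], [0.4621, -0.1296], 0.81)]
scene seat [([228.0, 248.0], [0.5175, 0.1256], 0.93)]
scene lever_post []
scene hopper_knob [([377.0, 204.0], [0.4581, -0.2758], 0.77), ([327.0, 225.0], [0.4754, -0.1216], 0.72)]
scene hopper [([327.0, 252.0], [0.4686, -0.1241], 0.86), ([370.0, 227.0], [0.466, -0.2759], 0.7)]
scene seat [([226.0, 244.0], [0.5277, 0.1221], 0.73)]
scene lever_post [([268.0, 235.0], [0.4902, 0.039], 0.68)]
scene hopper_knob [([379.0, 201.0], [0.4625, -0.2873], 0.87), ([330.0, 227.0], [0.4691, -0.1231], 0.59)]
scene hopper [([374.0, 229.0], [0.455, -0.2803], 0.83), ([327.0, 251.0], [0.4725, -0.1258], 0.8)]
```

View pics/v5a.png

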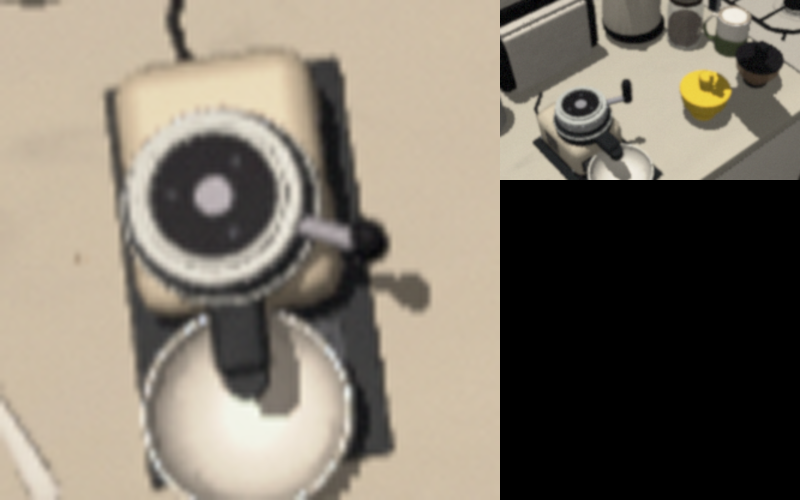

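The lever reads about -109° (image change of 11.5° past its start), so it is about 92° back from the rub onset near -201°. Next I fit the seat disc and lid accurately.

```bash
python3 - <<'E'
from h import *
cs={n:manip.camera(n) for n in("top","scene")}
def blob(g,seed,thr,lo):
    m=(g<thr).astype(np.uint8);n,l,s,ce=cv2.connectedComponentsWithStats(m,connectivity=4)
    k=l[seed[1],seed[0]];cn=max(cv2.findContours((l==k).astype(np.uint8),0,1)[0],key=cv2.contourArea)
    return (s[k].tolist(),ce[k].round(1),cv2.fitEllipse(cv2.convexHull(cn)),k)
for n,seed in(("top",(236,226)),("scene",(221,248))):
    c=cs[n];g=cv2.cvtColor(c["frame"],cv2.COLOR_RGB2GRAY)
    for t in(80,110): 
        s,ce,e,k=blob(g,seed,t,0);print(n,"seat",s,ce,np.round(e[0],1),np.round(e[1],1),k, atz(c,e[0],.14).round(4),"exp diam px",np.linalg.norm(np.subtract(proj(c,[.523,.124-.034,.14]),proj(c,[.523,.158,.14]))).round(1))
g0=cv2.cvtColor(cv2.imread("pics/top0.png"),6);c=cs["top"]
for t in(50,70,90):
    s,ce,e,k=blob(g0,(384,258),t,0);print("lid",s,ce,np.round(e[0],1),np.round(e[1],1),k,atz(c,e[0],.072).round(4))
gs=cv2.cvtColor(cv2.imread("pics/scene0.png"),6);c=cs["scene"]
kn=gs[190:225,355:400];print(kn[::2,::2])
E
```

```text
top seat [220, 217, 25, 24, 406] [232.2 228.6] [232.2 228.5] [23.6 24.3] 2733 [0.5224 0.1247 0.14  ] exp diam px 26.0
top seat [220, 217, 25, 24, 442] [232.2 228.6] [232.2 228.6] [24.4 25.2] 16 [0.5222 0.1247 0.14  ] exp diam px 26.0
scene seat [212, 235, 30, 22, 441] [226.5 245.6] [226.5 245.7] [20.9 29.9] 301 [0.5237 0.1243 0.14  ] exp diam px 31.1
scene seat [211, 235, 32, 22, 494] [226.5 245.5] [226.5 245.5] [21.9 31.2] 989 [0.5241 0.1241 0.14  ] exp diam px 31.1
lid [366, 232, 37, 36, 1035] [384.1 249.4] [384.1 249.3] [35.5 36.5] 50 [ 0.4623 -0.2822  0.072 ]
lid [366, 231, 37, 37, 1082] [384.  249.3] [384.  249.3] [36.4 37.4] 49 [ 0.4624 -0.282   0.072 ]
lid [366, 231, 37, 38, 1133] [384.  249.6] [384.  249.6] [37.4 38.1] 18 [ 0.4616 -0.2819  0.072 ]
[[109 111 108 109 106 101 120 162 177 179 181 182 180 179 182 180 180 182
  180 174  99  62 169]
 [112 111 109 105  96  91 157 146 138 171 178 176 177 182 180 181 180 180
  182 162  50 104 179]
 [ 99  95  90  88  64  74 145 132  76  99 130  95  98 154 175 179 177 182
  180 176 148 155 179]
 [ 55  52  54  45  38  33  33  26  20  27  
[... 712 characters left out ...]
 27  28  47 138 173]
 [183 106  27  30  28  34  35  21  28  28  33  27  27  30  26  29  27  27
   23  22  64 121 125]
 [182 116  52  30  24  34  29  27  25  30  31  32  29  31  31  29  29  27
   30  36 110 183 165]
 [185 133  81  46  30  28  27  28  34  29  28  27  26  32  26  29  30  31
   34  67 168 186 185]
 [192 164  87  62  45  27  27  24  29  25  29  27  27  34  29  30  23  27
   45 151 185 190 189]
 [189 167  85  61  48  44  40  38  33  27  24  29  32  27  22  23  36  43
   82 177 188 190 187]
 [191 141  82  62  49  51  47  51  46  43  36  36  36  38  47  52  60  65
   83 167 187 185 188]
 [183 107  86  72  43  47  50  50  48  50  51  48  56  50  53  61  63  74
   82 127 187 189 188]]
```

Request:
{"api": "jog_arm", "payload": {"translation": [[-2, -15, 0], [-4, -40, 0], [-6, -65, 0], [-9, -90, 0], [-11, -110, 0], [-12, -120, 0], [-12, -123, 0], [-12, -123, -10], [-12, -123, -25], [-12, -123, -40], [-12, -123, -55], [-12, -123, -60]], "turn": [0, 0, 0, 0, 0, 0, 0, 0, 0, 0, 0, 0], "grip": 65}}

```text
clock: 16.48
position: [0.4633, -0.2754, 0.1951]
ee_rot: [-0.136, 0.991, -0.0, 0.0]
ft_force: [-0.6, 0.0, -0.2]
grip_width: 0.761
```

Request:
{"api": "jog_arm", "payload": {"translation": [[-1, -7, 0], [-1, -7, -10], [-1, -7, -25], [-1, -7, -42], [-1, -7, -60], [-1, -7, -76], [-1, -7, -90], [-1, -7, -100], [-1, -7, -108], [-1, -7, -113], [-1, -7, -115], [-1, -7, -115]], "turn": [0, 0, 0, 0, 0, 0, 0, 0, 0, 0, 0, 0]}}

```text
clock: 17.48
position: [0.4624, -0.2825, 0.0802]
ee_rot: [-0.136, 0.991, -0.0, 0.0]
ft_force: [-0.9, 0.5, -0.2]
grip_width: 0.763
```

Request:
{"api": "jog_arm", "payload": {"translation": [[0, 0, 0], [0, 0, 0], [0, 0, 0], [0, 0, 0], [0, 0, 0], [0, 0, 0], [0, 0, 0], [0, 0, 0], [0, 0, 0], [0, 0, 0]], "turn": [0, 0, 0, 0, 0, 0, 0, 0, 0, 0], "grip": 0, "grip_force": 50}}

```text
clock: 18.32
position: [0.4628, -0.2826, 0.0809]
ee_rot: [-0.136, 0.991, -0.0, 0.001]
ft_force: [-1.3, 1.7, 6.3]
grip_width: 0.329
```

Request:
{"api": "jog_arm", "payload": {"translation": [[0, 0, 5], [0, 0, 15], [0, 0, 30], [0, 0, 50], [0, 0, 75], [0, 0, 100], [0, 0, 125], [0, 0, 150], [0, 0, 175], [0, 0, 190], [0, 0, 200], [0, 0, 200]], "turn": [0, 0, 0, 0, 0, 0, 0, 0, 0, 0, 0, 0]}}

```text
clock: 19.32
position: [0.4634, -0.2828, 0.2833]
ee_rot: [-0.136, 0.991, -0.002, 0.002]
ft_force: [0.4, 0.9, -3.8]
grip_width: 0.326
```

Request:
{"api": "jog_arm", "payload": {"translation": [[2, 8, 0], [5, 25, 0], [9, 50, 0], [14, 80, 0], [18, 110, 0], [23, 140, 0], [27, 170, 0], [32, 200, 0], [35, 225, 0], [37, 242, 0], [38, 250, 0], [38, 250, 0]], "turn": [0, 0, 0, 0, 0, 0, 0, 0, 0, 0, 0, 0]}}

```text
clock: 20.32
position: [0.501, -0.0305, 0.2825]
ee_rot: [-0.137, 0.991, -0.001, 0.001]
ft_force: [0.3, -0.2, -3.5]
grip_width: 0.328
```

```bash
python3 - <<'E'
from h import *
o=manip.get_obs();print(o["clock"],o["position"].round(4),o["ft_force"].round(2),o["grip_width"],o["joint_pos"].round(2))
c=manip.camera("scene");t=manip.camera("top")
a=cv2.resize(c["frame"][120:330,180:420,::-1],(480,420));b=cv2.resize(t["frame"][160:310,190:400,::-1],(320,228))
cv2.imwrite("pics/v6.png",np.hstack([a,np.vstack([b,np.zeros((192,320,3),np.uint8)])]))
E
```

```text
20.3167 [ 0.501  -0.0305  0.2825] [ 0.33 -0.22 -3.53] 0.32772062335775515 [ 0.69  0.09 -0.76  1.67  0.06  1.41  1.77]
```

View pics/v6.png

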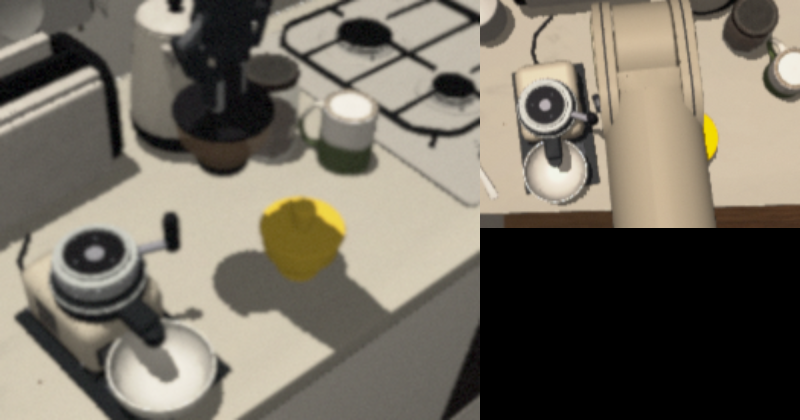

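Request:
{"api": "jog_arm", "payload": {"translation": [[1, 8, 0], [4, 25, 0], [7, 45, 0], [10, 65, 0], [13, 85, 0], [16, 105, 0], [19, 125, 0], [21, 140, 0], [22, 150, 0], [23, 154, 0], [23, 154, 0], [23, 154, 0]], "turn": [0, 0, 0, 0, 0, 0, 0, 0, 0, 0, 0, 0]}}

```text
clock: 21.42
position: [0.5242, 0.1191, 0.2825]
ee_rot: [-0.135, 0.991, -0.002, 0.001]
ft_force: [0.2, -0.0, -2.5]
grip_width: 0.328
```

```bash
python3 - <<'E'
from h import *
o=manip.get_obs();print(o["clock"],o["position"].round(4))
p=o["position"]
for i in range(3):
    c=manip.camera("scene")
    for l,h in(("hopper",p[2]-.081),("hopper_knob",p[2]+.011),("seat",.14)):
        print(l,[(atz(c,d["at"],h).round(4),round(d["confidence"],2)) for d in manip.pinpoint(c,l)[:2]])
print("expected px foot",proj(c,[.523,.1245,p[2]-.081]),"seat",proj(c,[.523,.1245,.14]))
x,y=[int(v) for v in proj(c,[.523,.1245,.2])]
f=np.ascontiguousarray(c["frame"][y-60:y+60,x-80:x+80,::-1]);cv2.imwrite("pics/v7.png",cv2.resize(f,(800,600),interpolation=cv2.INTER_CUBIC));print("crop org",x-80,y-60)
E
```

```text
21.4167 [0.5242 0.1191 0.2825]
hopper [(array([0.5271, 0.1239, 0.2015]), 0.74), (array([0.3468, 0.005 , 0.2015]), 0.67)]
hopper_knob [(array([0.3267, 0.0245, 0.2935]), 0.81), (array([0.5193, 0.1176, 0.2935]), 0.77)]
seat [(array([0.5195, 0.1227, 0.14  ]), 0.92)]
hopper [(array([0.5223, 0.1246, 0.2015]), 0.71), (array([0.3476, 0.0018, 0.2015]), 0.59)]
hopper_knob [(array([0.3225, 0.0309, 0.2935]), 0.86), (array([0.5271, 0.1172, 0.2935]), 0.6)]
seat [(array([0.5148, 0.1268, 0.14  ]), 0.94), (array([0.34  , 0.1577, 0.14  ]), 0.33)]
hopper [(array([0.5243, 0.1225, 0.2015]), 0.97), (array([0.3394, 0.0095, 0.2015]), 0.62)]
hopper_knob [(array([0.5181, 0.1222, 0.2935]), 0.83), (array([0.3295, 0.0234, 0.2935]), 0.69)]
seat [(array([0.5202, 0.126 , 0.14  ]), 0.87)]
expected px foot [np.float64(223.35448867969717), np.float64(225.2751169245592)] seat [np.float64(226.63563476877636), np.float64(245.90945795825007)]
crop org 143 165
```

View pics/v7.png

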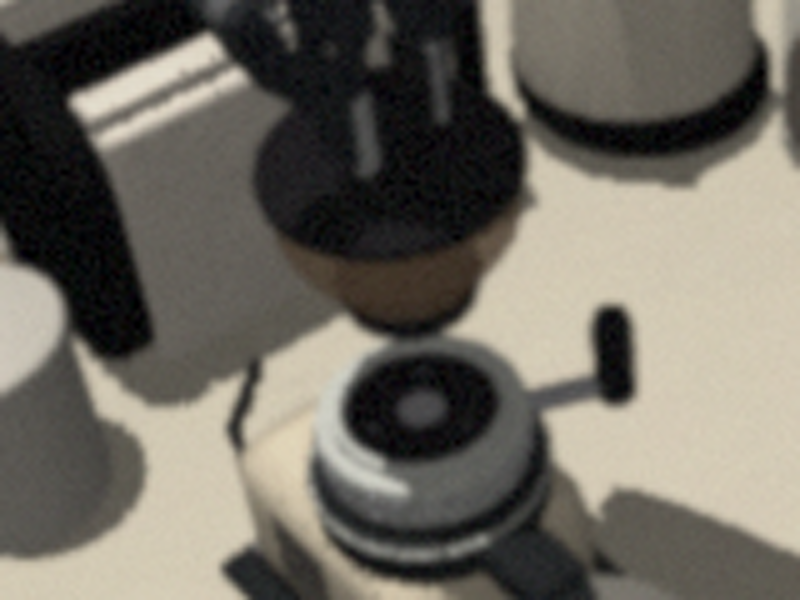

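Request:
{"api": "jog_arm", "payload": {"translation": [[0, 0, 0], [0, 0, -5], [0, 0, -15], [0, 0, -25], [0, 0, -35], [0, 0, -43], [0, 0, -48], [0, 0, -48], [0, 0, -48]], "turn": [0, 0, 0, 0, 0, 0, 0, 0, 0]}}

```text
clock: 22.77
position: [0.524, 0.1203, 0.2345]
ee_rot: [-0.135, 0.991, -0.002, 0.001]
ft_force: [-0.0, 0.9, -2.1]
grip_width: 0.327
```

Request:
{"api": "jog_arm", "payload": {"translation": [[0, 2, 0], [0, 3, 0], [0, 3, -2], [0, 3, -5], [0, 3, -8], [0, 3, -10], [0, 3, -11], [0, 3, -11]], "turn": [0, 0, 0, 0, 0, 0, 0, 0]}}

```text
clock: 23.43
position: [0.5238, 0.1232, 0.2232]
ee_rot: [-0.135, 0.991, -0.002, 0.001]
ft_force: [0.0, 0.8, -2.8]
grip_width: 0.329
```

```bash
python3 - <<'E'
from h import *
o=manip.get_obs();print(o["clock"],o["position"].round(4),o["ft_force"].round(2))
c=manip.camera("scene")
x,y=[int(v) for v in proj(c,[.523,.1245,.17])]
f=c["frame"][y-45:y+45,x-60:x+60,::-1];cv2.imwrite("pics/v8.png",cv2.resize(f,(800,600),interpolation=cv2.INTER_CUBIC))
E
```

```text
23.4333 [0.5238 0.1232 0.2232] [ 0.02  0.75 -2.75]
```

View pics/v8.png

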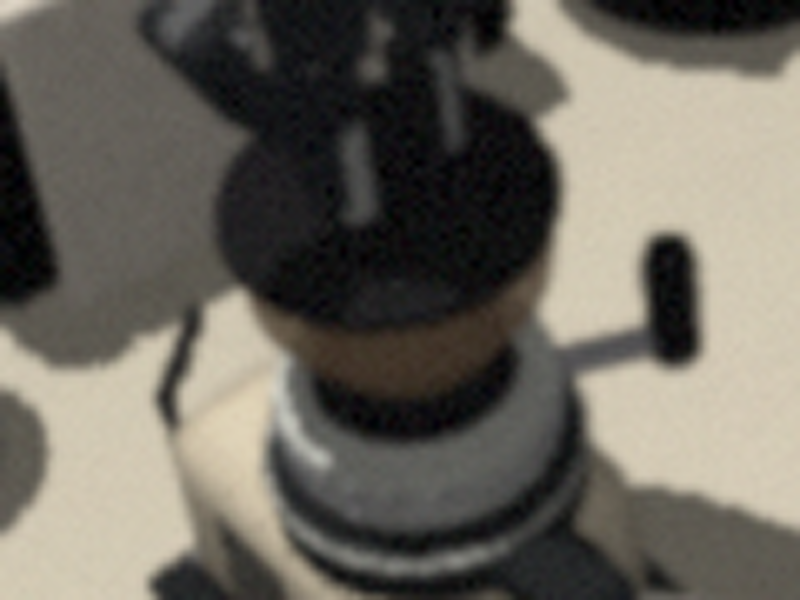

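Request:
{"api": "jog_arm", "payload": {"translation": [[0, 0, -1], [0, 0, -2], [0, 0, -3], [0, 0, -3]], "turn": [0, 0, 0, 0]}}

```text
clock: 23.82
position: [0.5243, 0.1233, 0.221]
ee_rot: [-0.135, 0.991, -0.002, 0.001]
ft_force: [-1.3, -1.3, 3.5]
grip_width: 0.327
```

Contact on the seat: the foot works out to z = 0.140. Releasing.

Request:
{"api": "jog_arm", "payload": {"translation": [[0, 0, 0], [0, 0, 0], [0, 0, 0], [0, 0, 0], [0, 0, 0], [0, 0, 0], [0, 0, 0]], "turn": [0, 0, 0, 0, 0, 0, 0], "grip": 65, "grip_force": 20}}

```text
clock: 24.4
position: [0.5243, 0.1233, 0.221]
ee_rot: [-0.135, 0.991, -0.002, 0.001]
ft_force: [0.1, 0.6, -0.1]
grip_width: 0.759
```

Request:
{"api": "jog_arm", "payload": {"translation": [[0, 0, 5], [0, 0, 15], [0, 0, 30], [0, 0, 50], [0, 0, 70], [0, 0, 85], [-5, -30, 90], [-10, -65, 90], [-15, -100, 90], [-20, -135, 90], [-25, -170, 90], [-25, -190, 90]], "turn": [0, 0, 0, 0, 0, 0, 0, 0, 0, 0, 0, 0]}}

```text
clock: 25.4
position: [0.4984, -0.071, 0.3121]
ee_rot: [-0.133, 0.991, -0.003, 0.002]
ft_force: [0.7, -0.3, -0.4]
grip_width: 0.758
```

Request:
{"api": "jog_arm", "payload": {"translation": [[-5, -20, 0], [-10, -50, 0], [-15, -80, 0], [-20, -110, 0], [-25, -140, 0], [-30, -160, 0], [-30, -160, 0], [-30, -160, 0]], "turn": [0, 0, 0, 0, 0, 0, 0, 0]}}

```text
clock: 26.07
position: [0.4682, -0.2318, 0.3128]
ee_rot: [-0.132, 0.991, -0.002, 0.002]
ft_force: [0.2, -0.4, 0.8]
grip_width: 0.763
```

```bash
python3 - <<'E'
from h import *
o=manip.get_obs();print(o["clock"],o["position"].round(4),o["ft_force"].round(2))
c=manip.camera("scene");t=manip.camera("top")
g=cv2.cvtColor(t["frame"],7)
for l,h in(("hopper",.14),("hopper_knob",.232),("lever_post",.148)):
    for n,q in(("s",c),("t",t)): print(l,n,[(atz(q,d["at"],h).round(4),round(d["confidence"],2)) for d in manip.pinpoint(q,l)[:3]])
for d in manip.outline_of(t,"hopper")[:3]:
    e=cv2.fitEllipse(np.argwhere(d["mask"])[:,::-1].astype(np.float32)); m=d["mask"]; print("lid",d["extent"],atz(t,[(d["extent"][0]+d["extent"][2])/2,(d["extent"][1]+d["extent"][3])/2],.212).round(4))
for l in "bowl mug coffee_jar canister".split(): print(l,[(atz(t,d["at"],0).round(3),round(d["confidence"],2)) for d in manip.pinpoint(t,l)[:2]])
a=cv2.resize(c["frame"][165:295,150:310,::-1],(480,390),interpolation=cv2.INTER_CUBIC);b=cv2.resize(t["frame"][185:295,185:275,::-1],(320,390),interpolation=cv2.INTER_CUBIC)
cv2.imwrite("pics/v9.png",np.hstack([a,b]))
E
```

```text
26.0667 [ 0.4682 -0.2318  0.3128] [ 0.21 -0.41  0.75]
hopper s [(array([ 0.3831, -0.0331,  0.14  ]), 0.88), (array([0.5237, 0.123 , 0.14  ]), 0.63)]
hopper t [(array([ 0.4494, -0.117 ,  0.14  ]), 0.58), (array([0.5273, 0.1216, 0.14  ]), 0.57)]
hopper_knob s [(array([ 0.369 , -0.0217,  0.232 ]), 0.95), (array([0.5249, 0.1234, 0.232 ]), 0.87)]
hopper_knob t [(array([0.5283, 0.1229, 0.232 ]), 0.69), (array([ 0.4518, -0.1133,  0.232 ]), 0.57)]
lever_post s [(array([0.5012, 0.0407, 0.148 ]), 0.61)]
lever_post t [(array([0.5049, 0.0465, 0.148 ]), 0.69)]
lid [308.2, 230.8, 346.2, 270.7] [ 0.4495 -0.1133  0.212 ]
bowl [(array([0.419, 0.126, 0.   ]), 0.66)]
mug [(array([ 0.591, -0.31 ,  0.   ]), 0.64)]
coffee_jar [(array([ 0.677, -0.242,  0.   ]), 0.86)]
canister [(array([0.715, 0.266, 0.   ]), 0.94)]
```

View pics/v9.png

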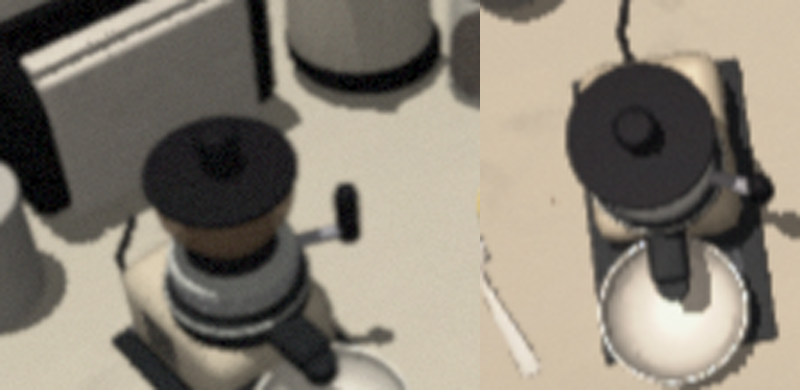

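The picture shows the hopper upright on the collar and the lever still at about -106°. The bystanders are in place and the arm is clear. Handing in.

```bash
python3 -c "
from workcell import manip
print(manip.hand_in())"
```

```text
the job is handed in; nothing more can be done
None
```

The job is handed in. The grinder was zeroed, backed off about a quarter turn, and the hopper stands on the collar with the gripper clear. No verdict was reported. The run ended at about 26 s of the 72 s allowed.

- **Finding the rub:** I pushed the lever clockwise with the open fingers straddling the post. Drag while moving read about 1–3 N, then rose to 6.6 N. A force of about 6 N stayed while holding still, where earlier holds had read about 0. I judged the rub to begin near a lever angle of -201° (world frame) and went about 0.17 rad into it, against the 0.4 rad limit.
- **Turning back:** I aimed for -111.5°. The pictures afterwards showed the lever at about -103 to -109°, a few degrees past that. That makes it roughly 92–98° back from the rub, inside the ±23° allowed.
- **Hopper:** I lifted it by the knob only after turning the collar back, set it down until it touched, and let go. The foot worked out at 0.140 m, the height of the seat. The position estimates put it within about 1–5 mm of the axis, and it looked upright.
- **Bystanders:** The bowl, mug, jar and canister read within about 15 mm of their first readings. That is about the scatter of the detector, and I saw no contact with any of them.

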